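Clear the soap turntable and hang up the scraper

TASK

Wipe the soap chips off the half of the plate beside the crumb tray into the tray with the scraper block, then lift the sprung plunger by its knob, turn the plate half a turn and let the plunger drop fully home, and wipe the other half's chips into the tray as well. Finish by hanging the scraper by its hook on the low rail so that it hangs still and stays there, with the plate still locked. Do not touch soap on the plate with the gripper, only with the scraper, and leave the lotion, the jar and the fresh soap bar where they are.

Things in the scene. Friction and masses are not known exactly. Their poses are not given: they have to be found in the camera images.
- stand: fixed soap stand: white round drum, 230 mm across and 42 mm high, that carries the turning plate, with an open crumb tray joined to its -y side. Origin on the counter under the turning axis, z up. Tray inside: x from -133 to 133 mm, y from -100 to -248 mm (plate and drum cover its inner edge), walls 40 mm high, lower than the plate
- tray (a point): middle of the crumb tray's floor, 175 mm from the turning axis on the stand's -y side, 3 mm above the counter; axes as the stand's
- plate_centre (a point): centre of the top face of the turning plate: a flat dark steel disc 270 mm across with no rim, its top 58 mm above the counter; a flush brass strip along its diameter marks the two halves. The soap lies on it
- turntable (a joint): angle of the turning plate, rad, counter-clockwise from above, 0 at the start. Turns either way once the plunger is lifted (about 1 N at the knob); plunger notches only at 0 and at half a turn (pi or -pi)
- plunger (a joint): lift of the sprung index plunger, m: 0 home in a notch (plate locked, 2 mm of play either way at the knob), 0.018 fully up. A spring pulls it down, 3 N at home, 6 N fully up. Clear of the notch above 0.015; let go between notches it rides at 0.014 and drops home when the plate reaches a notch
- knob_mid (a point): middle of the plunger's round brass knob, upright on the plate 100 mm from its centre (at the stand's -x side at the start). 28 mm across, 33 mm tall, its middle 37 mm and its underside 20 mm above the plate when home; a collar 22 mm across below it. It rises with the plunger, goes round with the plate and spins freely on its stem
- scraper: scraper block, 0.3 kg, standing on a rubber-edged block (x from -30 to 10 mm, 110 mm wide along y, 32 mm high). Origin at the bottom under the handle, z up. Wooden handle 20 mm (x) by 40 mm (y) rises to 129 mm. The flat -x face pushes the soap; a steel hook stands out at the back (+x). It may stand on the counter between uses
- scraper_grip (a point): middle of the free upper part of the scraper's handle, 109 mm above its origin; axes as the scraper's. Grip here across the 40 mm (y); below 90 mm the hook is in the way of fingers on the +x side
- scraper_hook (a point): top middle of the scraper hook's downward-open gap, 22 mm behind (+x) and 80 mm above the scraper's origin: where the rail's bar goes. The gap is 24 mm along x, from the handle to the hook's tip (7 mm thick, 26 mm long below the arm); hook 24 mm wide along y. Hung and let go, the scraper leans 15 to 25 degrees and swings a few seconds, its block swinging under the bar
- rail: low towel rail, fixed: steel bar 10 mm thick and 230 mm long along its x axis, between two posts (14 mm thick, 148 mm high, at x = -115 and +115 mm), on a marble foot 270 x 90 x 8 mm; origin on the counter under the bar's middle
- rail_mid (a point): middle of the bar's centre line, 130 mm above the counter
- lotion: bystander: lotion bottle, 56 mm across, 150 mm tall; origin under its centre
- salts: bystander: glass jar, 70 mm across, 90 mm tall; origin under its centre
- soap_bar: bystander: fresh bar of soap 85 x 55 x 30 mm; origin under its centre
- chip_a1: white chip of hard dried soap 30 x 20 x 12 mm, 12 g, rounded edges; origin at its underside's centre as it lies at the start; begins on the half of the plate beside the crumb tray; may be absent
- chip_a2: white chip of hard dried soap 26 x 22 x 12 mm, 12 g, rounded edges; origin at its underside's centre as it lies at the start; begins on the half of the plate beside the crumb tray; may be absent
- chip_a3: white chip of hard dried soap 24 x 18 x 12 mm, 12 g, rounded edges; origin at its underside's centre as it lies at the start; begins on the half of the plate beside the crumb tray; may be absent
- chip_a4: white chip of hard dried soap 22 x 22 x 12 mm, 12 g, rounded edges; origin at its underside's centre as it lies at the start; begins on the half of the plate beside the crumb tray; may be absent
- chip_b1: white chip of hard dried soap 30 x 20 x 12 mm, 12 g, rounded edges; origin at its underside's centre as it lies at the start; begins on the half of the plate away from the crumb tray; may be absent
- chip_b2: white chip of hard dried soap 26 x 22 x 12 mm, 12 g, rounded edges; origin at its underside's centre as it lies at the start; begins on the half of the plate away from the crumb tray; may be absent
- chip_b3: white chip of hard dried soap 24 x 18 x 12 mm, 12 g, rounded edges; origin at its underside's centre as it lies at the start; begins on the half of the plate away from the crumb tray; may be absent
- chip_b4: white chip of hard dried soap 22 x 22 x 12 mm, 12 g, rounded edges; origin at its underside's centre as it lies at the start; begins on the half of the plate away from the crumb tray; may be absent

How it is judged:
On the way, in this order (a step that is already met when the one before it is completed fails the run):
1. the chips that began on the half beside the tray are in the crumb tray (x of chip_a1 in the frame of tray between -0.135 and 0.135 m and y of chip_a1 in the frame of tray between -0.076 and 0.076 m and z of each of chip_a1, chip_a2, chip_a3, chip_a4 in the frame of tray below 0.034 m and x of chip_a2 in the frame of tray between -0.135 and 0.135 m and y of chip_a2 in the frame of tray between -0.076 and 0.076 m and x of chip_a3 in the frame of tray between -0.135 and 0.135 m and y of chip_a3 in the frame of tray between -0.076 and 0.076 m and x of chip_a4 in the frame of tray between -0.135 and 0.135 m and y of chip_a4 in the frame of tray between -0.076 and 0.076 m), for 0.2 s.
2. the plunger is lifted and the plate is turned past a quarter turn (value of joint plunger above 0.01 m and x of knob_mid in the frame of stand above 0.01 m), for 0.05 s.
3. the plate is half a turn from its start with the plunger home in its notch (x of knob_mid in the frame of stand above 0.095 m and value of joint plunger below 0.003 m), for 0.3 s.
4. the chips that began on the other half are in the crumb tray (x of chip_b1 in the frame of tray between -0.135 and 0.135 m and y of chip_b1 in the frame of tray between -0.076 and 0.076 m and z of each of chip_b1, chip_b2, chip_b3, chip_b4 in the frame of tray below 0.034 m and x of chip_b2 in the frame of tray between -0.135 and 0.135 m and y of chip_b2 in the frame of tray between -0.076 and 0.076 m and x of chip_b3 in the frame of tray between -0.135 and 0.135 m and y of chip_b3 in the frame of tray between -0.076 and 0.076 m and x of chip_b4 in the frame of tray between -0.135 and 0.135 m and y of chip_b4 in the frame of tray between -0.076 and 0.076 m), for 0.2 s.
At the end, for the whole second after the job is handed in: Every soap chip lies in the crumb tray (within its walls, less than 34 mm above its floor); the plate is half a turn from its start with the plunger home (within 3 mm); the scraper hangs at rest on the rail's bar, clear of the counter by 20 mm, its handle within 50 degrees of upright, and released (all of step 1 and all of step 3 and all of step 4 and contact force between scraper and rail above 0.8 N and height (world z) of scraper above 0.02 m and angle between scraper's own z axis and vertical below 0.9 rad and distance between scraper and rail_mid below 0.16 m and linear speed of scraper below 0.05 m/s and contact force between scraper and the fingers below 0.1 N); the robot touches nothing.
It fails at once if the gripper touches soap that lies on the plate ((contact force between the fingers and chip_a1 above 0.5 N and horizontal distance between chip_a1 and plate_centre below 0.135 m and height (world z) of chip_a1 above 0.05 m) or (contact force between the fingers and chip_a2 above 0.5 N and horizontal distance between chip_a2 and plate_centre below 0.135 m and height (world z) of chip_a2 above 0.05 m) or (contact force between the fingers and chip_a3 above 0.5 N and horizontal distance between chip_a3 and plate_centre below 0.135 m and height (world z) of chip_a3 above 0.05 m) or (contact force between the fingers and chip_a4 above 0.5 N and horizontal distance between chip_a4 and plate_centre below 0.135 m and height (world z) of chip_a4 above 0.05 m) or (contact force between the fingers and chip_b1 above 0.5 N and horizontal distance between chip_b1 and plate_centre below 0.135 m and height (world z) of chip_b1 above 0.05 m) or (contact force between the fingers and chip_b2 above 0.5 N and horizontal distance between chip_b2 and plate_centre below 0.135 m and height (world z) of chip_b2 above 0.05 m) or (contact force between the fingers and chip_b3 above 0.5 N and horizontal distance between chip_b3 and plate_centre below 0.135 m and height (world z) of chip_b3 above 0.05 m) or (contact force between the fingers and chip_b4 above 0.5 N and horizontal distance between chip_b4 and plate_centre below 0.135 m and height (world z) of chip_b4 above 0.05 m)).
It fails at once if the lotion, the jar or the fresh soap bar is moved by more than 30 mm (distance of any of lotion, salts, soap_bar from where it was at the start of the episode above 0.03 m).
Of chip_a1, chip_a2, chip_a3, chip_a4 only 2 to 4 are there at a start; the rules pass over those that are not, and their reading is None.
Of chip_b1, chip_b2, chip_b3, chip_b4 only 2 to 4 are there at a start; the rules pass over those that are not, and their reading is None.
At some moment in a run one of chip_a1, chip_a2, chip_a3, chip_a4, chip_b1, chip_b2, chip_b3, chip_b4 may be knocked a few centimetres aside while the robot is not near it.
Once in a run the grip may slacken for a moment while it holds something.
It also fails if it takes over 200 s, if anything falls off the work surface, if the arm or the gripper's body presses on something with over 40 N, if the wrist force passes 120 N, or if a joint passes its speed limit or range.

ROBOT

A 6-joint arm with a two-finger parallel gripper is mounted at the origin on the work surface. World frame = base frame: x ahead of the robot, y to its left, z up, the work surface at z = 0. Lengths are in m, angles in rad, forces in N, time in s.
With the tool pointing down it reaches from about 0.375 to 0.975 m from the base axis. Payload 3.8 kg.
Tool frame: the origin (TCP) lies midway between the tips of the shut fingers; the grasp point (between the pads) lies 19 mm behind it; x points along the fingers, y is the direction in which the jaws open and shut, and the axes are right-handed (so a half turn about x gives the same grasp; the last joint's range is limited). The gripper opens to 88 mm and grips with 3 to 60 N. Pads are 18 mm wide; open, the fingers measure 123 mm over their backs; the gripper's body (75 mm by 187 mm) begins 45 mm behind the grasp point.
Start: joints at [1.114, 0.264, 1.604, -0, 1.274, -0.037], TCP at [0.275, 0.616, 0.239] pointing down, gripper open.
Joint ranges: [-2.63, 2.63], [-0.94, 2.18], [0.31, 2.57], [-1.31, 4.45], [0, 2.66], [-2.55, 2.55]. Speed limits (rad/s): [2.57, 2.57, 3.14, 3.14, 3.14, 3.14].

INTERFACE

Orientations are given as a rotation vector (axis times angle).
In Python, from cell import manip, inverse_kinematics, cams, order gives the robot as it stands. Calls block until the motion is done:
- manip.move_pose(position, orientation): joint-space move of the TCP to a pose.
- manip.move_linear(position, rate=0.15, rot=None): straight line of the TCP; rot=None keeps the orientation; rate is the mean speed in m/s.
- manip.set_joints(angles): joint-space move.
- manip.set_gripper(opening, force=None): finger opening in m; force is the grip in N (None keeps the last); returns when the fingers have stopped.
- manip.dwell(seconds).
- inverse_kinematics(position, orientation): joint angles nearest the present ones, or None.
- manip.state(): the state.
- cams.capture(name): name is "scene" or "side" or "wrist"; returns a dict with "image" (420x560x3 uint8, blue, green, red), "z_map" (420x560 float32, m along the optical axis (not along the pixel's ray), 0 where there is no reading), "intrinsics" (3x3 intrinsics, pixels), "position" and "orientation" of the camera in the world; the wrist camera has in their place "T_tool_cam" (4x4, takes a point from camera to tool coordinates, whose origin is the TCP and whose axes are the tool frame's). Camera axes: x right, y down, z forward; pixel columns grow to the right and rows downward; lengths in m; the calibration is good to about 2 mm. A picture is of the moment at which its call begins: read the wrist's pose just before it.
A pose or a line that the arm cannot do raises manip.IKError and nothing moves.
- order.close_job(): hands the job in, once; it reports no verdict.
The state is a dict: "clock": time; "joint_pos": joint angles; "joint_velocities": joint speeds; "tau": joint torques, N m; "tool_pos": TCP position; "tcp_rot": TCP orientation; "contact_force": force on the tool from outside, world axes, zero at the start; "moment": the same for the moment, N m; "gripper_width": finger opening in m.
Only numpy, scipy, OpenCV 4.12 (cv2) and the standard library are available. Lean on these libraries where they do the work, as an engineer would, in place of code of your own. Each camera call takes 0.05 s, during which the arm holds its last target. There are 200 camera calls.

## Working session

There is one attempt and no reset: what is moved stays moved. The work goes in short steps, each a Python script; the robot and the scene stay as the last script left them, time stands still between calls to the robot, and variables do not carry over. Pictures are saved under pics/ and viewed, about 12 in all and at most 16, crops included, and the job is handed in when it is done.

```bash
ls; mkdir -p pics
cat > h.py <<'E'
import numpy as np, cv2
from scipy.spatial.transform import Rotation as R
from cell import manip, inverse_kinematics, cams, order
def cap(name):
    s=manip.state(); c=cams.capture(name)
    if name=="wrist":
        T=np.eye(4);T[:3,:3]=R.from_rotvec(s["tcp_rot"]).as_matrix();T[:3,3]=s["tool_pos"]
        c["T"]=T@np.array(c["T_tool_cam"])
    else:
        T=np.eye(4);o=np.array(c["orientation"],float)
        T[:3,:3]=o if o.shape==(3,3) else R.from_rotvec(o).as_matrix()
        T[:3,3]=c["position"];c["T"]=T
    return c
def cloud(c):
    K=np.array(c["intrinsics"]);z=c["z_map"];v,u=np.mgrid[:z.shape[0],:z.shape[1]]
    P=np.stack([(u-K[0,2])/K[0,0]*z,(v-K[1,2])/K[1,1]*z,z],-1)@c["T"][:3,:3].T+c["T"][:3,3]
    P[z<=0]=np.nan
    return P
def down(yaw):
    # tool x down; tool y (jaw) at world angle yaw
    y=np.array([np.cos(yaw),np.sin(yaw),0]);x=np.array([0,0,-1.]);return R.from_matrix(np.stack([x,y,np.cross(x,y)],1)).as_rotvec()
E
python3 - <<'E'
from h import *
s=manip.state();print(s)
for n in("scene","side"):
    c=cap(n);cv2.imwrite(f"pics/{n}0.png",c["image"]);P=cloud(c);np.save(n+"0.npy",P)
    print(n,c["position"],c["orientation"],c["T"][:3,2])
print(down(s["tcp_rot"][0]))
E
```

```text
pics
{'clock': 0.0, 'joint_pos': array([ 1.11409291e+00,  2.64730735e-01,  1.60535277e+00, -3.13638949e-05,
        1.27368372e+00, -3.69090285e-02]), 'joint_velocities': array([ 0.00043014,  0.00033002, -0.00039904, -0.00014667, -0.00094162,
       -0.00064865]), 'tau': array([-2.58465741e-03, -5.02115822e+01, -3.56867981e+01,  7.25664734e-02,
        2.95845000e-02, -1.94090253e-04]), 'tool_pos': array([0.2748201 , 0.61575727, 0.23741457]), 'tcp_rot': array([ 0.32761055,  1.54610576, -0.33095466]), 'contact_force': array([-0.68494893,  0.02492939, -1.49779019]), 'moment': array([ 0.04729192, -0.03353049,  0.02724226]), 'gripper_width': 0.08800120994943744}
scene [ 1.09857875 -0.32978541  0.7728675 ] [-2.14286464 -1.04595082  0.45552413] [-0.57294734  0.43607422 -0.69395289]
side [ 0.34500146 -0.50863154  0.68854522] [-2.29989472  0.41165433 -0.1767222 ] [ 0.25153179  0.6805815  -0.68814285]
[ 0.96456373  1.34656086 -0.96456373]
```

View pics/scene0.png

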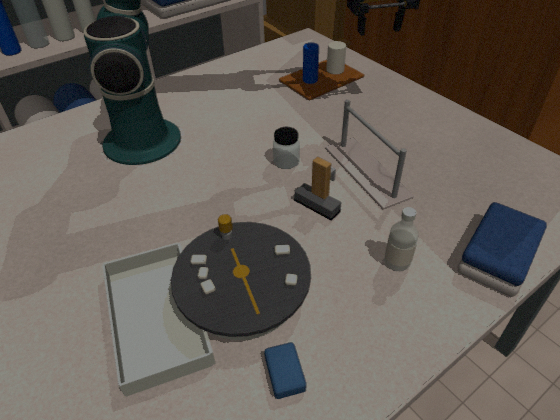

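View pics/side0.png

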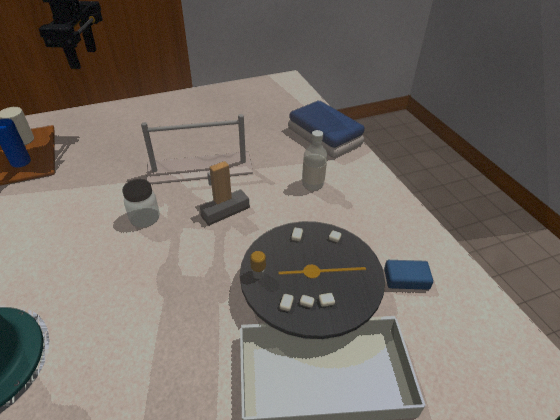

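The scene view shows the plate at about (241,275) with the tray to its left. Three chips lie beside the tray at (199,260), (203,273) and (208,287), and two on the far half at (282,250) and (291,280). The knob is at (225,222), the scraper at (318,185), the rail at (372,150), and the bystanders are the jar (286,147), lotion (401,245) and bar (285,370). The side view agrees. Next I'll measure these.

```bash
cat > meas.py <<'E'
from h import *
def circ(xy):
    A=np.c_[2*xy,np.ones(len(xy))];s=np.linalg.lstsq(A,(xy**2).sum(1),rcond=None)[0];return s[:2],np.sqrt(s[2]+s[:2]@s[:2])
E
python3 - <<'E'
from meas import *
P={n:np.load(n+"0.npy") for n in("scene","side")};I={n:cv2.imread(f"pics/{n}0.png") for n in P}
def win(n,u0,u1,v0,v1,zl,zh):
    p=P[n][v0:v1,u0:u1].reshape(-1,3);return p[(p[:,2]>zl)&(p[:,2]<zh)]
for n,w in(("scene",(160,320,215,340)),("side",(230,395,215,335))):
    u0,u1,v0,v1=w
    m=np.zeros(P[n].shape[:2],np.uint8);sub=P[n][v0:v1,u0:u1,2]
    m[v0:v1,u0:u1]=((sub>.050)&(sub<.066)).astype(np.uint8)
    k,l,st,ce=cv2.connectedComponentsWithStats(m);i=1+st[1:,4].argmax()
    pm=(l==i).astype(np.uint8)
    cn=max(cv2.findContours(pm,cv2.RETR_EXTERNAL,cv2.CHAIN_APPROX_NONE)[0],key=len)[:,0]
    p=P[n][cn[:,1],cn[:,0]];print(n,"plate z",np.median(P[n][l==i][:,2]),"hull circ",circ(p[:,:2]))
    b=I[n].astype(int)
    # strip
    s=(m>0)&(b[...,2]>b[...,0]+60)&(b[...,2]>130)&(P[n][...,2]<.064);q=P[n][s];c=q.mean(0);e=np.linalg.svd(q[:,:2]-c[:2],full_matrices=False)[2][0]
    print(" strip",c,e,np.degrees(np.arctan2(e[1],e[0])),len(q))
    reg=np.zeros(m.shape,bool);reg[v0:v1,u0:u1]=1
    wh=(reg&(b.min(2)>140)&(P[n][...,2]>.061)&(P[n][...,2]<.08)).astype(np.uint8)
    k,l,st,ce=cv2.connectedComponentsWithStats(wh)
    for i in range(1,k):
        if st[i,4]>15:
            q=P[n][l==i];print("  chip",ce[i].round(),st[i,4],np.median(q,0).round(4))
    kn=reg&(P[n][...,2]>.079)&(P[n][...,2]<.14);q=P[n][kn]
    print(" knob",len(q),q[:,2].max(),np.median(q[q[:,2]>q[:,2].max()-.006],0))
for n,w in(("scene",(300,345,150,220)),("side",(195,255,155,225))):
    q=win(n,*w,.121,.135);print(n,"handle top",np.median(q,0),q.min(0),q.max(0))
    q=win(n,*w,.025,.037);r=cv2.minAreaRect((q[:,:2]*1000).astype(np.float32));print(" block",r)
for n,w in(("scene",(335,410,95,200)),("side",(140,250,110,175))):
    q=win(n,*w,.124,.150);c=q.mean(0);e=np.linalg.svd(q[:,:2]-c[:2],full_matrices=False)[2][0];t=(q[:,:2]-c[:2])@e
    print(n,"bar",c,e,np.degrees(np.arctan2(e[1],e[0])),"mid",c[:2]+e*(t.min()+t.max())/2,np.ptp(t), q[:,2].max())
for nm,n,w,z in(("jar","scene",(268,305,125,170),(.03,.2)),("lotion","scene",(380,425,205,275),(.03,.2)),("bar","scene",(260,310,340,400),(.02,.04)),("jar","side",(120,160,175,230),(.03,.2)),("lotion","side",(298,330,128,192),(.03,.2)),("bar","side",(380,435,255,290),(.02,.04))):
    q=win(n,*w,*z);print(nm,n,q.min(0),q.max(0))
for n,w in(("scene",(95,215,240,385)),("side",(235,420,315,420))):
    q=win(n,*w,.030,.046);r=cv2.minAreaRect((q[:,:2]*1000).astype(np.float32));print(n,"tray",r)
E
```

```text
scene plate z 0.05750920066816989 hull circ (array([ 0.60098478, -0.06179786]), np.float64(0.13178437332515838))<stdin>:15: RuntimeWarning: Mean of empty slice.
  ret = um.true_divide(
Traceback (most recent call last):
IndexError: index 0 is out of bounds for axis 0 with size 0
```

```bash
cat > m1.py <<'E'
from meas import *
P={n:np.load(n+"0.npy") for n in("scene","side")};I={n:cv2.imread(f"pics/{n}0.png") for n in P}
def win(n,u0,u1,v0,v1,zl,zh):
    p=P[n][v0:v1,u0:u1].reshape(-1,3);return p[(p[:,2]>zl)&(p[:,2]<zh)]
print(I["scene"][272,241],P["scene"][272,241],I["scene"][260,199],P["scene"][260,199])
for n,w in(("scene",(160,320,215,340)),("side",(230,395,215,335))):
    u0,u1,v0,v1=w
    reg=np.zeros(P[n].shape[:2],bool);reg[v0:v1,u0:u1]=1
    z=P[n][...,2];m=(reg&(z>.050)&(z<.066)).astype(np.uint8)
    k,l,st,ce=cv2.connectedComponentsWithStats(m);i=1+st[1:,4].argmax()
    h=cv2.convexHull(P[n][l==i][:,:2].astype(np.float32)*1000);print(n,"plate",cv2.minEnclosingCircle(h))
    b=I[n].astype(int)
    q=P[n][(l==i)&(b[...,2]>b[...,0]+50)];c=np.median(q,0) if len(q) else 0
    if len(q):
        e=np.linalg.svd(q[:,:2]-c[:2],full_matrices=False)[2][0];print(" strip",c,np.degrees(np.arctan2(e[1],e[0])),len(q))
    wh=(reg&(b.min(2)>110)&(z>.055)&(z<.08)).astype(np.uint8)
    k,l,st,ce=cv2.connectedComponentsWithStats(wh)
    for i in range(1,k):
        if st[i,4]>15:
            q=P[n][l==i];print("  chip",ce[i].round(),st[i,4],np.median(q,0).round(4))
    q=P[n][reg&(z>.08)&(z<.14)]
    print(" knob",len(q),q[:,2].max(),np.median(q[q[:,2]>q[:,2].max()-.006],0))
for n,w in(("scene",(300,345,150,220)),("side",(195,255,155,225))):
    q=win(n,*w,.121,.135);print(n,"handle top",np.median(q,0),q.min(0),q.max(0))
    q=win(n,*w,.025,.037);r=cv2.minAreaRect((q[:,:2]*1000).astype(np.float32));print(" block",r)
for n,w in(("scene",(335,410,95,200)),("side",(140,250,110,175))):
    q=win(n,*w,.124,.150);c=q.mean(0);e=np.linalg.svd(q[:,:2]-c[:2],full_matrices=False)[2][0];t=(q[:,:2]-c[:2])@e
    print(n,"bar",c,e,np.degrees(np.arctan2(e[1],e[0])),"mid",c[:2]+e*(t.min()+t.max())/2,np.ptp(t), q[:,2].max())
for nm,n,w,z in(("jar","scene",(268,305,125,170),(.03,.2)),("lotion","scene",(380,425,205,275),(.03,.2)),("bar","scene",(260,310,340,400),(.02,.04)),("jar","side",(120,160,175,230),(.03,.2)),("lotion","side",(298,330,128,192),(.03,.2)),("bar","side",(380,435,255,290),(.02,.04))):
    q=win(n,*w,*z);print(nm,n,q.min(0),q.max(0))
for n,w in(("scene",(95,215,240,385)),("side",(235,420,315,420))):
    q=win(n,*w,.034,.046);r=cv2.minAreaRect((q[:,:2]*1000).astype(np.float32));print(n,"tray",r)
E
python3 m1.py
```

```text
[ 17  90 121] [ 0.60051067 -0.06211718  0.05878869] [137 137 137] [ 0.53275176 -0.1138927   0.06900157]
scene plate ((598.228759765625, -60.41012191772461), 135.6744384765625)
 strip [ 0.60342436 -0.06545002  0.05836828] -15.585110783423616 353
  chip [282. 248.] 96 [0.6082 0.0309 0.069 ]
  chip [198. 258.] 98 [ 0.5279 -0.1131  0.0689]
  chip [203. 272.] 75 [ 0.562  -0.1229  0.069 ]
  chip [291. 278.] 88 [ 6.774e-01 -5.000e-04  6.920e-02]
  chip [208. 286.] 107 [ 0.5961 -0.1324  0.0692]
 knob 224 0.11349064067621129 [ 0.50365787 -0.03293704  0.11004994]
side plate ((595.775390625, -62.77100372314453), 135.73924255371094)
 strip [ 0.59946595 -0.06657128  0.05970317] 164.5445102603881 378
  chip [297. 233.] 96 [0.604  0.0287 0.0704]
  chip [335. 235.] 80 [ 0.6729 -0.0029  0.0704]
  chip [327. 298.] 136 [ 0.5909 -0.1348  0.0703]
  chip [286. 301.] 150 [ 0.5228 -0.1157  0.0706]
  chip [307. 300.] 103 [ 0.5572 -0.1254  0.0705]
 knob 285 0.11429470746358594 [ 0.49856858 -0.03513107  0.11151195]
scene handle top [0.50611312 0.21920235 0.12766713] [0.4839112  0.2087133  0.12118498] [0.525388
[... 695 characters left out ...]
5536 0.22392101 0.03007014] [0.36144302 0.29187864 0.09279456]
lotion scene [0.71304793 0.20559562 0.03009293] [0.76914273 0.2564596  0.15244804]
bar scene [ 0.74566144 -0.14312808  0.02005238] [ 0.83916283 -0.06422938  0.03336594]
jar side [0.28717314 0.22216857 0.03007718] [0.35686283 0.28922684 0.09323042]
lotion side [0.70765713 0.20380904 0.03002553] [0.84228036 0.43623161 0.15252604]
bar side [ 0.7397576  -0.14543754  0.02000363] [ 0.83302696 -0.06801391  0.03447899]
scene tray ((548.6594848632812, -226.42037963867188), (158.2808380126953, 278.0888671875), 73.52093505859375)
side tray ((546.6203002929688, -227.91200256347656), (160.37802124023438, 274.3414306640625), 73.41644287109375)
```

```bash
cat >> h.py <<'E'
C=np.array([.598,-.063]);PSI=np.radians(-16.3)
def W(x,y):  # stand frame -> world xy
    return C+np.array([np.cos(PSI)*x-np.sin(PSI)*y,np.sin(PSI)*x+np.cos(PSI)*y])
def S(p):
    d=np.asarray(p)[...,:2]-C;return np.stack([np.cos(PSI)*d[...,0]+np.sin(PSI)*d[...,1],-np.sin(PSI)*d[...,0]+np.cos(PSI)*d[...,1]],-1)
def f():
    s=manip.state();print("t%.1f"%s["clock"],"tcp",s["tool_pos"].round(4),"F",s["contact_force"].round(1),"w %.4f"%s["gripper_width"]);return s
E
python3 - <<'E'
from h import *
Rm=R.from_rotvec(manip.state()["tcp_rot"]).as_matrix();print(Rm.round(2))
for d in (15,195,-15):print(d,inverse_kinematics([.503,.2175,.2],down(np.radians(d))))
manip.move_pose([.503,.19,.30],down(np.radians(15)));f()
c=cap("wrist");cv2.imwrite("pics/w1.png",c["image"]);P=cloud(c);np.save("w1.npy",P)
m=(P[...,2]>.119)&(P[...,2]<.14);k,l,st,ce=cv2.connectedComponentsWithStats(m.astype(np.uint8))
for i in range(1,k):
    if st[i,4]>60:
        q=P[l==i];print(ce[i],st[i,4],cv2.minAreaRect((q[:,:2]*1000).astype(np.float32)),np.median(q,0))
m=(P[...,2]>.022)&(P[...,2]<.045);k,l,st,ce=cv2.connectedComponentsWithStats(m.astype(np.uint8))
for i in range(1,k):
    if st[i,4]>200:
        q=P[l==i];print("low",ce[i],st[i,4],cv2.minAreaRect((q[:,:2]*1000).astype(np.float32)))
E
```

```text
[[-0.    0.41  0.91]
 [-0.    0.91 -0.41]
 [-1.   -0.   -0.  ]]
15 [ 3.62673716e-01  5.26187363e-02  1.92017325e+00 -4.44089210e-16
  1.16880066e+00  1.00874328e-01]
195 None
-15 [ 3.62673716e-01  5.26187363e-02  1.92017325e+00 -4.44089210e-16
  1.16880066e+00  6.24473104e-01]
t1.9 tcp [0.5028 0.1908 0.2998] F [0.1 0.5 0.2] w 0.0880
[419.38789546  13.64786795] 727 ((577.7030029296875, 377.8714294433594), (11.55971908569336, 56.307762145996094), 76.61034393310547) [0.58072335 0.3761674  0.13383424]
[286.49077491 158.17835178] 813 ((501.93731689453125, 223.30433654785156), (39.822364807128906, 20.23461151123047), 13.808294296264648) [0.50134851 0.22380879 0.12895847]
[503.20805369 203.91946309] 298 ((731.7863159179688, 236.11306762695312), (24.89472198486328, 12.237287521362305), 86.79975128173828) [0.72928384 0.2369504  0.1279188 ]
low [174.8802589   87.64401294] 309 ((346.3006286621094, 260.1698303222656), (66.66388702392578, 25.121749877929688), 89.47389221191406)
low [554.29420732 124.07317073] 656 ((820.7713623046875, 351.4019775390625), (16.790884017944336, 94.56085968017578), 27.710018157958984)
low [283.5716946  157.90751086] 1611 ((504.2713928222656, 213.46717834472656), (109.66382598876953, 40.1530647277832), 13.206036567687988)
low [445.26809651 181.68632708] 373 ((721.9618530273438, 237.5360107421875), (55.43684387207031, 23.35291862487793), 84.55406188964844)
low [191.87987988 359.27327327] 333 ((437.400390625, -135.27926635742188), (66.11442565917969, 30.440073013305664), 40.494205474853516)
```

View pics/w1.png

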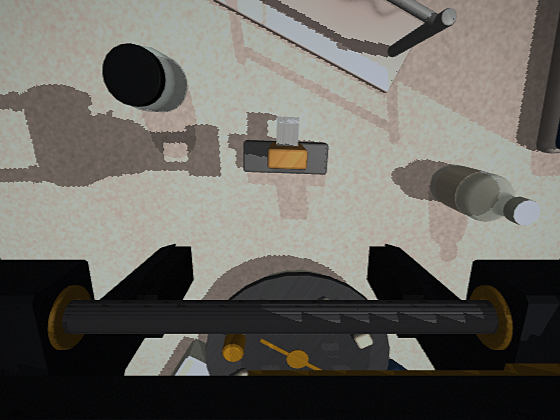

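The wrist view shows the scraper handle at (287,157), hook on the far side at (288,130), and a clear approach. I'll grasp it.

Run:
```python
from h import *
o=down(np.radians(14))
manip.move_pose([.502,.2225,.19],o)
manip.move_linear([.502,.2225,.091],.1);f()
manip.set_gripper(.0,45);f()
manip.move_linear([.502,.2225,.16],.1);s=f()
# to the plate start pose, high
a=W(-.02,-.008);o2=down(PSI)
print(inverse_kinematics([*a,.18],o2))
manip.move_linear([.53,.12,.20],.2,rot=o2)
manip.move_linear([*a,.20],.2)
manip.move_linear([*a,.091+.058+.012],.08);f()
c=cap("wrist");cv2.imwrite("pics/w2.png",c["image"])
c=cap("side");cv2.imwrite("pics/s2.png",c["image"])
```

```text
t3.6 tcp [0.5027 0.2228 0.0918] F [1.  0.1 0.2] w 0.0881
t4.4 tcp [0.5019 0.2224 0.091 ] F [ 0.6 -1.4 -0.2] w 0.0393
t5.2 tcp [0.5014 0.2223 0.1593] F [-0.5  0.  -4.9] w 0.0396
[-1.55303455e-01  1.30222820e-01  1.87424554e+00 -8.88178420e-16
  1.13712430e+00  1.29185213e-01]
t7.7 tcp [ 0.5764 -0.065   0.1605] F [ 0.1  0.1 -3.1] w 0.0391
```

View pics/s2.png

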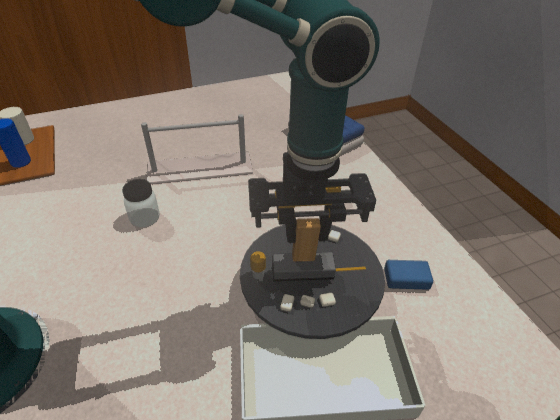

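The block at (303,265) is aligned between the knob (258,260) and the chips (287-327,300). I'll lower it to a light touch and wipe.

```bash
cat >> h.py <<'E'
def touch(z0,zmin,thr=1.5):
    s=manip.state();p=s["tool_pos"].copy();z=z0
    manip.move_linear([p[0],p[1],z],.05);manip.dwell(.2);b=manip.state()["contact_force"][2]
    while z>zmin:
        z-=.001;manip.move_linear([p[0],p[1],z],.03);manip.dwell(.1)
        F=manip.state()["contact_force"][2]
        if F-b>thr:break
    print("touch z",z,"dF",F-b);return z
def line(pts,z,rate=.06):
    for x,y in pts:
        manip.move_linear([*W(x,y),z],rate)
E
python3 - <<'E'
from h import *
z=touch(.155,.1465)
line([(-.02,-.008)],z+.0005)
line([(-.02,-.080)],z+.0005);f()
line([(-.02,-.122)],z+.0005,.05);f()
manip.dwell(.3)
line([(-.02,-.122)],.21,.12)
line([(-.02,.06)],.21,.2)
f()
for n in("scene","side"):
    c=cap(n);cv2.imwrite(f"pics/{n}3.png",c["image"])
E
```

```text
touch z 0.151 dF 5.220257685114126
t11.2 tcp [ 0.5564 -0.1342  0.1515] F [-0.9  0.9  1.2] w 0.0397
t12.2 tcp [ 0.5446 -0.1748  0.1516] F [0.6 0.9 3.1] w 0.0399
t14.2 tcp [ 5.953e-01 -5.000e-04  2.096e-01] F [-0.3 -0.3 -3.2] w 0.0395
```

View pics/side3.png

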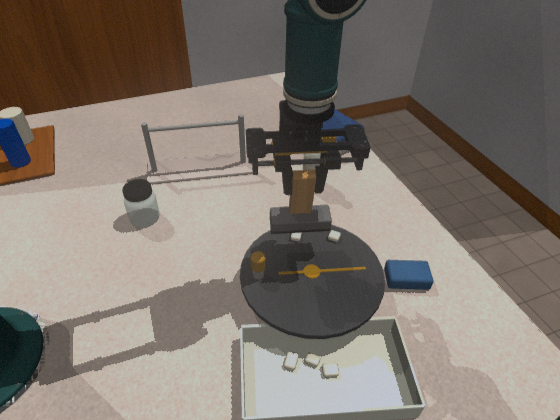

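Three chips lie in the tray at (290,361), (313,360) and (330,369), and the near half is clean. I'll park the scraper and look at the knob.

Run:
```python
from h import *
manip.move_linear([.53,.12,.21],.2)
manip.move_linear([.502,.2225,.14],.2)
z=touch(.10,.088)
f();manip.set_gripper(.088);f()
manip.move_linear([.502,.2225,.2],.2)
k=W(-.1,0);o=down(np.radians(-106.3));print(k)
manip.move_pose([k[0],k[1]+.01,.26],o);f()
c=cap("wrist");cv2.imwrite("pics/w4.png",c["image"]);P=cloud(c)
b=c["image"].astype(int)
m=(P[...,2]>.104)&(P[...,2]<.118);k_,l,st,ce=cv2.connectedComponentsWithStats(m.astype(np.uint8))
for i in range(1,k_):
    if st[i,4]>60:
        q=P[l==i];print(ce[i],st[i,4],cv2.minEnclosingCircle((q[:,:2]*1000).astype(np.float32)),np.median(q,0))
# other depth points
m=(P[...,2]>.066)&(P[...,2]<.074);k_,l,st,ce=cv2.connectedComponentsWithStats(m.astype(np.uint8))
for i in range(1,k_):
    if st[i,4]>60:print("chip",ce[i],st[i,4],S(np.median(P[l==i],0)))
for p in ([*W(-.1,0),.09],[*W(.1,0),.09],[*W(0,-.1),.09]):print(p)
```

```text
touch z 0.093 dF 7.116362376917785
t19.6 tcp [0.503  0.2223 0.0937] F [-1.7  0.7  3.9] w 0.0394
t20.4 tcp [0.5028 0.222  0.093 ] F [-0.5 -0.  -0.3] w 0.0879
[ 0.50201947 -0.03493333]
t22.1 tcp [ 0.5014 -0.0245  0.2585] F [-0.2 -0.1 -1.1] w 0.0882
[288.19435737 192.23981191] 638 ((501.14471435546875, -32.84962463378906), 13.935783386230469) [ 0.50223708 -0.03283196  0.11082663]
[ 29.57388316 248.05498282] 291 ((517.2086791992188, 236.16358947753906), 13.44595718383789) [0.52003299 0.22853066 0.11109027]
chip [201.70034843  21.62891986] 574 [0.05427837 0.08366269]
chip [196.91623932 105.07179487] 585 [-0.02047157  0.09331115]
chip [ 59.60512821 241.13333333] 195 [-0.16668473  0.25794734]
[np.float64(0.5020194708024812), np.float64(-0.03493332910792121), 0.09]
[np.float64(0.6939805291975187), np.float64(-0.09106667089207879), 0.09]
[np.float64(0.5699333291079212), np.float64(-0.1589805291975187), 0.09]
```

View pics/w4.png

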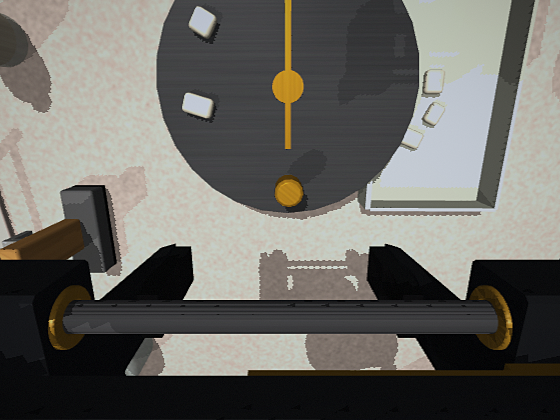

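The knob is at (288,192) and the plate hub at (288,87). The b chips are at (202,22) and (199,105), and the fingers have clear room.

```bash
sed -i 's/C=np.array(\[.598,-.063\])/C=np.array([.5972,-.0617])/' h.py
python3 - <<'E'
from h import *
a0=np.radians(-106.3);k=W(-.1,0);print(k)
manip.move_linear([*k,.12],.15)
manip.move_linear([*k,.077],.08);f()
manip.set_gripper(0,28);s=f()
p=s["tool_pos"]
for dz in (.004,.010,.0165):
    manip.move_linear([p[0],p[1],p[2]+dz],.04);manip.dwell(.1);f()
E
```

```text
[ 0.50121947 -0.03363333]
t23.9 tcp [ 0.5013 -0.0337  0.0769] F [ 0.6  0.2 -0.1] w 0.0883
t24.9 tcp [ 0.5013 -0.0335  0.077 ] F [-0.2  1.7  0.1] w 0.0269
t25.2 tcp [ 0.5011 -0.0334  0.0808] F [ 1.5  0.6 -5.3] w 0.0267
t25.6 tcp [ 0.5011 -0.0335  0.0869] F [ 1.8  0.7 -5.7] w 0.0271
t26.0 tcp [ 0.5011 -0.0336  0.0934] F [ 1.5 -0.5 -6.2] w 0.0266
```

Run:
```python
from h import *
a0=np.radians(-106.3);z=.0938
for d in range(12,181,12):
    t=np.radians(d);manip.move_linear([*W(-.1*np.cos(t),-.1*np.sin(t)),z],.07,rot=down(a0+t))
    if d%36==0:f()
manip.dwell(.2);s=f();p=W(.1,0)
for dz in(.006,.012,.0168):
    manip.move_linear([*p,z-dz],.04);manip.dwell(.1);f()
c=cap("scene");cv2.imwrite("pics/scene5.png",c["image"])
```

```text
t27.4 tcp [ 0.5034 -0.0949  0.0939] F [ 4.8  1.4 -6.9] w 0.0267
t28.7 tcp [ 0.5406 -0.1426  0.0934] F [ 3.7  3.5 -7.1] w 0.0271
t30.1 tcp [ 0.5985 -0.1597  0.0926] F [ 0.5  5.  -6.7] w 0.0271
t31.4 tcp [ 0.6562 -0.1397  0.0925] F [-2.8  3.9 -5.5] w 0.0267
t32.8 tcp [ 0.6914 -0.0899  0.0929] F [-4.7  1.9 -6.5] w 0.0265
t33.0 tcp [ 0.6913 -0.0901  0.0929] F [-3.5  2.4 -6.3] w 0.0268
t33.4 tcp [ 0.6915 -0.0899  0.0872] F [-5.6  3.6 -5.8] w 0.0272
t33.8 tcp [ 0.6915 -0.0897  0.0812] F [-5.6  4.2 -6.3] w 0.0268
t34.1 tcp [ 0.6917 -0.0896  0.0772] F [-6.3  4.5 -3.9] w 0.0271
```

Run:
```python
from h import *
manip.set_gripper(.06);f()
s=manip.state()["tool_pos"]
manip.move_linear([s[0],s[1],.15],.15)
manip.move_linear([s[0],s[1]+.01,.26],.25);f()
c=cap("wrist");cv2.imwrite("pics/w6.png",c["image"]);P=cloud(c)
for lo,hi,nm in((.100,.135,"knob"),(.065,.075,"chip"),(.008,.03,"tray")):
    m=(P[...,2]>lo)&(P[...,2]<hi);k_,l,st,ce=cv2.connectedComponentsWithStats(m.astype(np.uint8))
    for i in range(1,k_):
        if st[i,4]>100:
            q=P[l==i];print(nm,ce[i].round(),st[i,4],np.median(q,0).round(4),S(np.median(q,0)).round(4),"zmax",np.percentile(q[:,2],95))
```

```text
t34.8 tcp [ 0.6933 -0.0899  0.0771] F [ 0.1 -0.   0. ] w 0.0602
t36.1 tcp [ 0.6926 -0.0798  0.2581] F [-0.4  0.3 -0.7] w 0.0599
knob [270. 196.] 657 [ 0.6911 -0.0893  0.1108] [ 0.0979 -0.0001] zmax 0.1121872419025616
chip [186.  25.] 587 [ 0.5196 -0.1209  0.0698] [-0.0578 -0.0786] zmax 0.07142272222097756
chip [181. 108.] 595 [ 0.5879 -0.1524  0.0698] [ 0.0166 -0.0897] zmax 0.07133324187101209
chip [557. 150.] 147 [0.7367 0.2085 0.0682] [0.058  0.2985] zmax 0.07170344499226265
tray [ 70. 118.] 3162 [ 0.5549 -0.2972  0.0194] [ 0.0255 -0.2379] zmax 0.029115573631891645
tray [135.  43.] 327 [ 0.5023 -0.1918  0.015 ] [-0.0546 -0.1515] zmax 0.016633904722022252
tray [120.  71.] 370 [ 0.5246 -0.2198  0.0148] [-0.0253 -0.1721] zmax 0.016515235025211024
tray [129. 104.] 457 [ 0.5597 -0.2248  0.0148] [ 0.0098 -0.1671] zmax 0.016449073528089532
tray [527. 140.] 585 [0.729  0.2117 0.019 ] [0.0497 0.2994] zmax 0.02890689485873672
tray [283. 245.] 977 [ 0.7681 -0.0977  0.0287] [0.1742 0.0134] zmax 0.02988528193267208
tray [286. 253.] 152 [ 0.7899 -0.0982  0.0296] [0.1952 0.019 ] zmax 0.029973935501090915
```

View pics/w6.png

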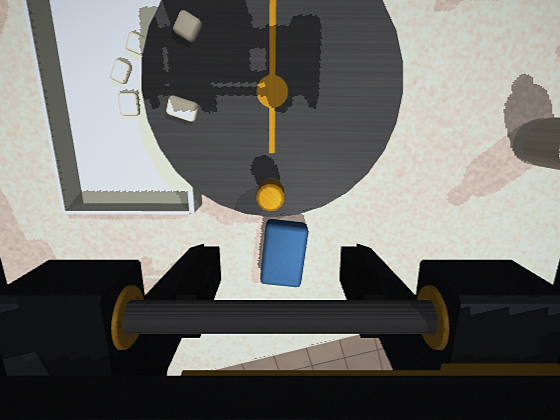

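The knob is at (270,196) with its top at 111 mm, the same as when home at the start, so the plate is locked at half a turn. Three chips are in the tray, and the b chips are now on the tray side at (186,25) and (182,108). I'll fetch the scraper and wipe again.

Run:
```python
from h import *
o2=down(PSI)
manip.set_gripper(.088)
manip.move_linear([.62,.08,.28],.3)
manip.move_pose([.502,.2225,.22],o2)
c=cap("wrist");P=cloud(c)
m=(P[...,2]>.119)&(P[...,2]<.14);k,l,st,ce=cv2.connectedComponentsWithStats(m.astype(np.uint8))
for i in range(1,k):
    if st[i,4]>100:
        q=P[l==i];print(ce[i],st[i,4],cv2.minAreaRect((q[:,:2]*1000).astype(np.float32)))
manip.move_linear([.502,.2225,.093],.12);f()
manip.set_gripper(.0,45);f()
manip.move_linear([.502,.2225,.17],.12)
manip.move_linear([.53,.12,.20],.2)
line([(-.021,-.010)],.20,.2)
z=touch(.156,.1485)
line([(-.021,-.010)],z+.0005)
line([(-.021,-.080)],z+.0005);f()
line([(-.021,-.124)],z+.0005,.05);f()
manip.dwell(.3)
line([(-.021,-.124)],.21,.12)
line([(-.021,.06)],.21,.2);f()
for n in("scene","side"):
    c=cap(n);cv2.imwrite(f"pics/{n}7.png",c["image"])
```

```text
[279.42732558 186.0494186 ] 1376 ((508.65472412109375, 240.9296875), (19.4104061126709, 39.636356353759766), 73.86670684814453)
t40.3 tcp [0.5028 0.2228 0.0939] F [-0.4 -1.1  0.2] w 0.0878
t41.6 tcp [0.5017 0.2225 0.0929] F [-2.4  0.3  1.2] w 0.0005
touch z 0.148 dF -1.1739206557957007
t49.8 tcp [ 0.5547 -0.1323  0.1485] F [-0.4 -0.4  0.4] w 0.0004
t50.9 tcp [ 0.5423 -0.1747  0.1485] F [ 0.1 -0.2 -0.5] w 0.0005
t52.9 tcp [0.5935 0.0011 0.2097] F [0.4 0.4 0.5] w 0.0002
```

View pics/side7.png

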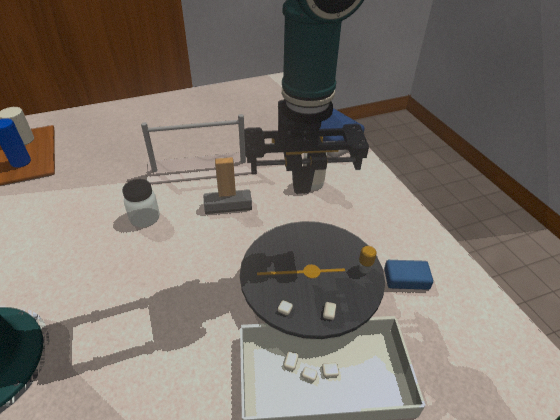

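The scraper had slid back 18 mm from where I expected it, so the fingers shut on nothing. It still stands at (227,185), the two b chips are untouched at (285,308) and (330,311), and the three a chips are in the tray. I'll re-measure and grasp it again.

```bash
cat >> h.py <<'E'
def handle(save=None):
    c=cap("wrist");P=cloud(c)
    if save:cv2.imwrite(save,c["image"])
    m=(P[...,2]>.119)&(P[...,2]<.14);k,l,st,ce=cv2.connectedComponentsWithStats(m.astype(np.uint8));out=[]
    for i in range(1,k):
        if st[i,4]>300:
            q=P[l==i];r=cv2.minAreaRect((q[:,:2]*1000).astype(np.float32));print("handle?",r)
            if abs(max(r[1])-40)<5 and abs(min(r[1])-20)<5:out=np.array(r[0])/1000
    m=(P[...,2]>.022)&(P[...,2]<.045);k,l,st,ce=cv2.connectedComponentsWithStats(m.astype(np.uint8))
    for i in range(1,k):
        if st[i,4]>1000:print("block?",cv2.minAreaRect((P[l==i][:,:2]*1000).astype(np.float32)))
    return out
E
python3 - <<'E'
from h import *
o2=down(PSI)
manip.move_pose([.505,.21,.28],o2);manip.set_gripper(.088)
h=handle("pics/w8.png");print(h)
E
```

```text
handle? ((402.1558837890625, 409.1826477050781), (6.166849613189697, 66.02342224121094), 81.37339782714844)
handle? ((731.9894409179688, 237.67982482910156), (24.337207794189453, 14.020369529724121), 79.8056869506836)
handle? ((517.2998657226562, 238.7877197265625), (20.074377059936523, 39.95846939086914), 77.51456451416016)
block? ((515.1383666992188, 228.9002685546875), (40.0610466003418, 110.15745544433594), 77.33586883544922)
[0.51729987 0.23878772]
```

View pics/w8.png

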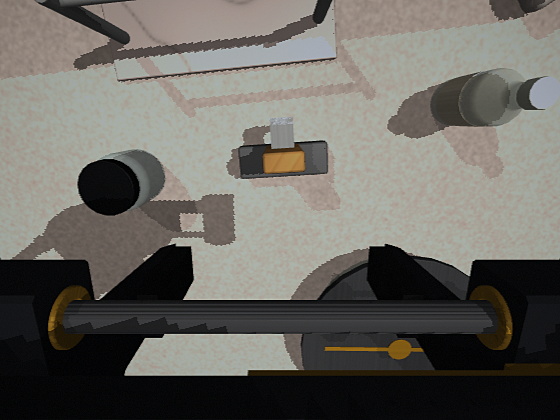

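The handle is at (284,160) and turned about -12.5°. I'll grasp at the measured pose and check the width before wiping.

Run:
```python
from h import *
x,y=.5173,.2385;o=down(np.radians(-12.5))
manip.move_pose([x,y,.19],o)
manip.move_linear([x,y,.092],.12);f()
manip.set_gripper(.0,50);s=f()
assert s["gripper_width"]>.035
manip.move_linear([x,y,.17],.12);f()
o2=down(PSI)
manip.move_linear([.53,.12,.20],.2,rot=o2)
line([(-.021,-.010)],.20,.2);s=f()
assert s["gripper_width"]>.035
z=touch(.156,.1475)
line([(-.021,-.010)],z+.0005)
line([(-.021,-.080)],z+.0005);f()
line([(-.021,-.124)],z+.0005,.05);f()
manip.dwell(.3)
line([(-.021,-.124)],.21,.12)
line([(-.021,.06)],.21,.2);f()
for n in("scene","side"):
    c=cap(n);cv2.imwrite(f"pics/{n}9.png",c["image"])
```

```text
t56.7 tcp [0.5182 0.2388 0.0931] F [-0.9 -0.8  0.1] w 0.0882
t57.5 tcp [0.5172 0.2385 0.092 ] F [-1.1  0.1  0.3] w 0.0402
t58.3 tcp [0.5166 0.2382 0.1691] F [-1.1 -0.2 -3.3] w 0.0398
t60.2 tcp [ 0.5739 -0.0644  0.1997] F [ 0.4  0.1 -3.7] w 0.0396
touch z 0.149 dF 8.948647349973701
t65.4 tcp [ 0.5558 -0.1319  0.1515] F [-0.7  8.3 12. ] w 0.0396
t66.5 tcp [ 0.5427 -0.175   0.1499] F [2.1 4.2 4.5] w 0.0396
t68.5 tcp [0.5935 0.001  0.2097] F [-0.2  0.1 -3.2] w 0.0396
```

View pics/side9.png

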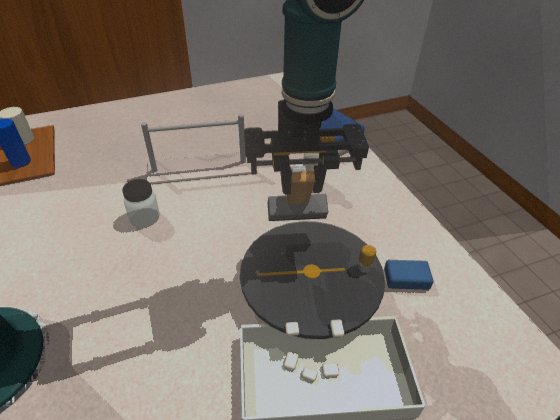

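Both b chips are now at the plate's edge, at (292,328) and (336,328). I'll check their heights, and how the scraper sits in the grip.

Run:
```python
from h import *
for n,uv in(("side",[(292,328),(336,328)]),):
    c=cap(n);P=cloud(c)
    for u,v in uv:
        q=P[v-3:v+4,u-3:u+4].reshape(-1,3);print(n,np.median(q,0).round(4),S(np.median(q,0)).round(4))
    cv2.imwrite("pics/crop10.png",cv2.resize(c["image"][120:340,220:400],None,fx=3,fy=2.7))
    # scraper handle & block
    sub=P[160:222,260:335].reshape(-1,3);
    for lo,hi in((.10,.112),(.112,.15),(.15,.17),(.17,.19),(.19,.21)):
        q=sub[(sub[:,2]>lo)&(sub[:,2]<hi)];print(lo,len(q),S(np.median(q,0)).round(4) if len(q) else 0, S(q).min(0).round(3),S(q).max(0).round(3))
```

```text
side [ 0.5118 -0.1679  0.071 ] [-0.0522 -0.1259]
side [ 0.5791 -0.1928  0.0709] [ 0.0194 -0.1309]Traceback (most recent call last):
  File "<stdin>", line 10, in <module>
    return umr_minimum(a, axis, None, out, keepdims, initial, where)
ValueError: zero-size array to reduction operation minimum which has no identity
```

View pics/crop10.png

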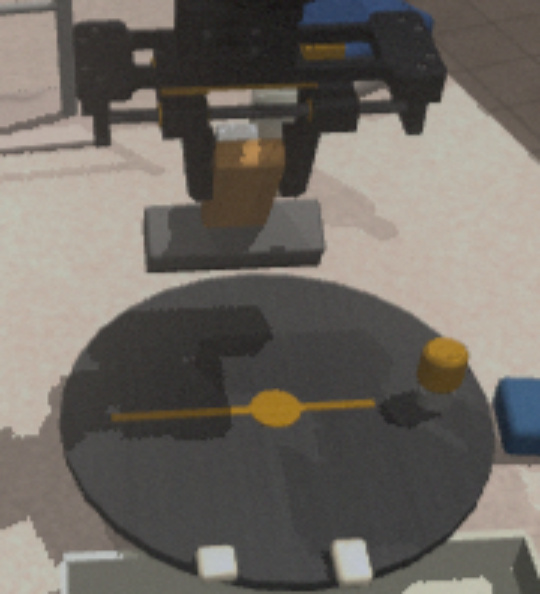

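The chips sit balanced at the edge, still on the plate at z 71 mm. Drag tilted the scraper about 10° in the grip, so its face stopped short. I'll finish with a clearance of a couple of millimetres, without drag, and push further.

Run:
```python
from h import *
line([(-.018,-.080)],.20,.2)
line([(-.018,-.080)],.155,.06);manip.dwell(.2);f()
line([(-.018,-.120)],.155,.05);f()
line([(-.018,-.160)],.155,.06);f()
manip.dwell(.3)
line([(-.018,-.160)],.21,.12)
line([(-.018,.06)],.21,.2);f()
c=cap("side");cv2.imwrite("pics/side11.png",c["image"]);P=cloud(c)
b=c["image"].min(2)
for lo,hi,nm in((.063,.08,"plate chip"),(.011,.03,"tray chip")):
    m=((P[...,2]>lo)&(P[...,2]<hi));s=np.where(np.isnan(P[...,:1]),9,S(P));s_=s
    m&=(np.abs(s_[...,0])<.128)&(s_[...,1]>(-.242 if lo<.05 else -.16))&(s_[...,1]<(.135 if lo>.05 else -.09))
    k,l,st,ce=cv2.connectedComponentsWithStats(m.astype(np.uint8))
    for i in range(1,k):
        if st[i,4]>25:print(nm,ce[i].round(),st[i,4],np.r_[S(np.median(P[l==i],0)),np.median(P[l==i][:,2])].round(4))
```

```text
t70.6 tcp [ 0.5579 -0.1336  0.1556] F [ 0.1  0.3 -3.2] w 0.0396
t71.5 tcp [ 0.5462 -0.1717  0.155 ] F [ 0.1  0.  -2.9] w 0.0393
t72.4 tcp [ 0.5349 -0.2103  0.1549] F [-0.1  0.1 -3.6] w 0.0394
t74.5 tcp [5.964e-01 1.000e-04 2.098e-01] F [-0.4 -0.5 -3.1] w 0.0398
plate chip [364. 267.] 65 [ 0.0944 -0.0089  0.0706]
tray chip [375. 326.] 174 [ 0.1    -0.1012  0.0202]
tray chip [264. 332.] 203 [-0.0971 -0.1004  0.0199]
tray chip [290. 359.] 221 [-0.0567 -0.1556  0.0265]
tray chip [344. 363.] 144 [ 0.0324 -0.1676  0.0226]
tray chip [330. 369.] 201 [ 0.0071 -0.1737  0.0155]
tray chip [309. 373.] 151 [-0.0274 -0.1778  0.0154]
```

View pics/side11.png

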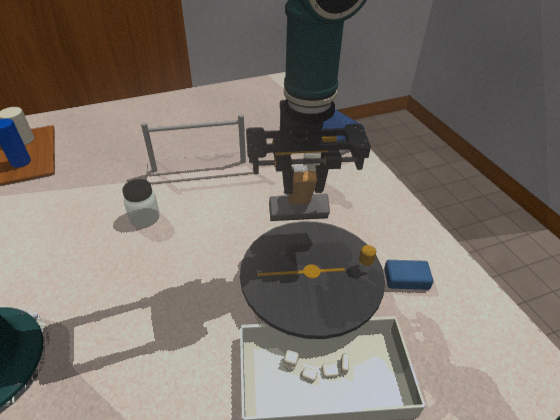

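The plate is clear. Chips lie in the tray at (290,358), (309,374), (330,370) and (345,362), and the blob at (290,358) is 26 mm high, so it is probably two stacked. I'll set the scraper down to straighten it, then measure the handle and the rail.

Run:
```python
from h import *
o=down(np.radians(-11))
manip.move_linear([.53,.12,.21],.2,rot=o)
manip.move_linear([.515,.205,.14],.2)
z=touch(.106,.090);f()
manip.set_gripper(.088);manip.dwell(.5)
manip.move_linear([.515,.205,.28],.25)
manip.dwell(.3)
h=handle();print(h)
manip.move_linear([.49,.30,.34],.25)
c=cap("wrist");cv2.imwrite("pics/w12.png",c["image"]);P=cloud(c);np.save("w12.npy",P)
m=(P[...,2]>.124)&(P[...,2]<.139)&(P[...,1]>.32);k,l,st,ce=cv2.connectedComponentsWithStats(m.astype(np.uint8))
for i in range(1,k):
    if st[i,4]>40:
        q=P[l==i];print(ce[i],st[i,4],cv2.minAreaRect((q[:,:2]*1000).astype(np.float32)),np.median(q,0),q.min(0),q.max(0))
m=(P[...,2]>.138)&(P[...,2]<.155)&(P[...,1]>.32);k,l,st,ce=cv2.connectedComponentsWithStats(m.astype(np.uint8))
for i in range(1,k):
    if st[i,4]>15:print("post",ce[i],st[i,4],np.median(P[l==i],0))
f()
```

```text
touch z 0.09199999999999998 dF 3.7066103781163156
t82.0 tcp [0.5159 0.2046 0.0924] F [-0.1 -0.3  0.7] w 0.0392
handle? ((732.6326293945312, 237.43746948242188), (24.8175048828125, 13.775045394897461), 81.64848327636719)
handle? ((525.8551635742188, 254.105712890625), (19.034147262573242, 39.72661209106445), 78.95645904541016)
block? ((523.720458984375, 244.2824249267578), (39.92721939086914, 109.95235443115234), 79.01515197753906)
[0.52585516 0.25410571]
[258.10731022  94.53608247] 2134 ((486.9173583984375, 395.891845703125), (13.20190143585205, 228.7386016845703), 79.20453643798828) [0.48597577 0.39632522 0.13441714] [0.37333578 0.367986   0.12466703] [0.59802621 0.42336365 0.13886763]
post [145.47236181  94.04020101] 199 [0.37616977 0.41708778 0.14767681]
post [371.19565217  93.69021739] 184 [0.59824639 0.37448298 0.14787439]
t85.3 tcp [0.4898 0.2989 0.3387] F [-0.1 -0.   0.9] w 0.0879
```

View pics/w12.png

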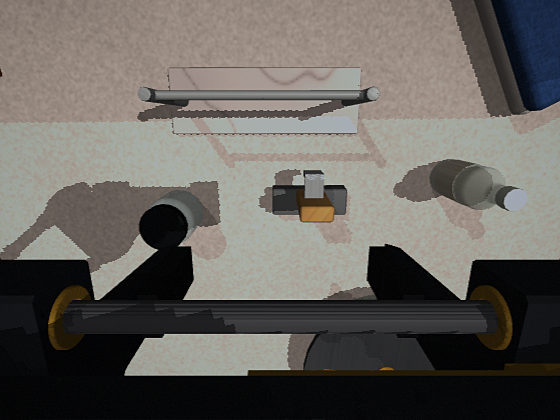

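The scraper stands square to the rail, handle at (316,212) and hook at (314,183). The bar runs from post (145,94) to post (372,94), with its middle at (0.487, 0.396). I'll regrasp, carry it over and lower it onto the bar.

Run:
```python
from h import *
o=down(np.radians(-11));x,y=.5259,.2540
manip.move_linear([x,y,.20],.2,rot=o)
manip.move_linear([x,y,.093],.12);f()
manip.set_gripper(.0,55);s=f()
assert s["gripper_width"]>.035
manip.move_linear([x,y,.21],.12);f()
manip.move_linear([.483,.3742,.21],.12);s=f()
c=cap("side");cv2.imwrite("pics/side13.png",cv2.resize(c["image"][30:260,60:360],None,fx=2.5,fy=2.5))
```

```text
t87.2 tcp [0.5267 0.2544 0.0939] F [-0.1 -0.8  0.2] w 0.0883
t88.0 tcp [0.5257 0.2541 0.093 ] F [-0.6  0.5  0.9] w 0.0393
t89.2 tcp [0.5252 0.2537 0.2088] F [ 0.1 -0.6 -4. ] w 0.0394
t90.4 tcp [0.4832 0.3736 0.2099] F [ 0.1  0.5 -3.7] w 0.0398
```

View pics/side13.png

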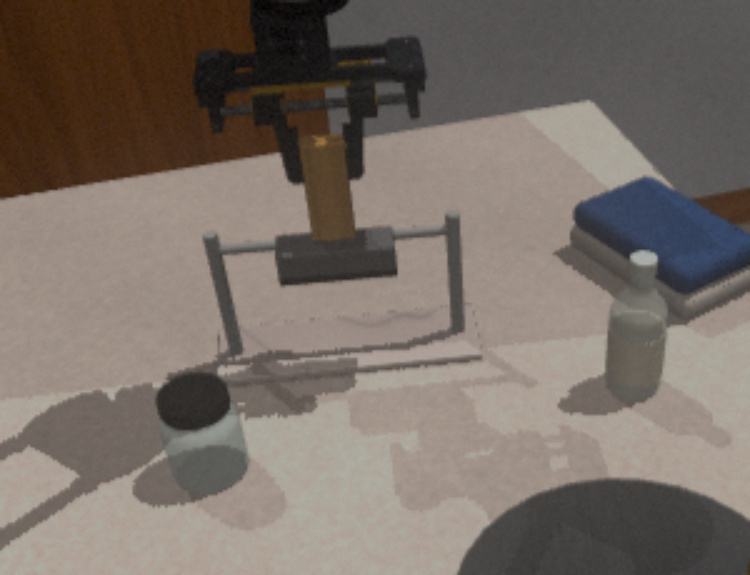

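The scraper hangs upright in the grip at (335,200), centred over the bar between the posts. I'll lower it with a force check.

Run:
```python
from h import *
manip.move_linear([.483,.3742,.185],.06);f()
z=touch(.178,.142,1.3);s=f()
if z<.156:
    manip.set_gripper(0,3);manip.dwell(1.5);f()
    c=cap("side");cv2.imwrite("pics/side14.png",cv2.resize(c["image"][30:260,60:360],None,fx=2.5,fy=2.5))
```

```text
t91.0 tcp [0.4828 0.374  0.1843] F [ 0.6  0.1 -3. ] w 0.0391
touch z 0.14699999999999996 dF 6.555363379596164
t102.3 tcp [0.4828 0.374  0.1477] F [-2.3 -2.4  3. ] w 0.0395
t104.0 tcp [0.4827 0.374  0.147 ] F [-0.  -0.5 -2.8] w 0.0398
```

View pics/side14.png

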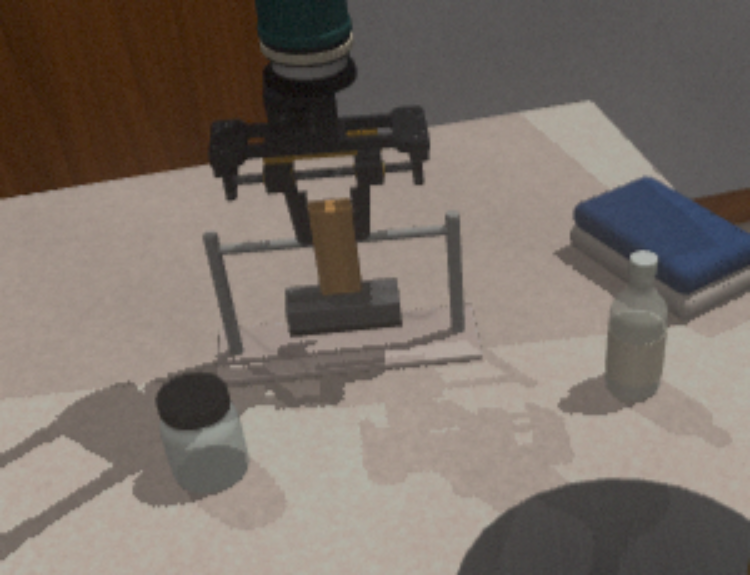

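Contact came at 147 mm, where the seated hook should be, and the handle is just in front of the bar at (335,240). I'll release and withdraw straight up.

Run:
```python
from h import *
manip.set_gripper(.05,3);manip.dwell(.5)
manip.set_gripper(.088);manip.dwell(1);f()
manip.move_linear([.483,.3742,.30],.1)
manip.move_linear([.483,.30,.36],.2);manip.dwell(5);f()
c=cap("side");cv2.imwrite("pics/side15.png",c["image"]);P=cloud(c);manip.dwell(1)
P2=cloud(cap("side"));d=np.abs(P2-P)[110:190,150:250,2];print("motion",np.nanpercentile(d,[50,90,97]))
w=cap("wrist");Q=cloud(w);cv2.imwrite("pics/w15.png",w["image"])
S_=np.nan_to_num(S(P),nan=9)
m=((P[...,2]>.0115)&(P[...,2]<.04)&(abs(S_[...,0])<.128)&(S_[...,1]>-.242)&(S_[...,1]<-.11))
k,l,st,ce=cv2.connectedComponentsWithStats(m.astype(np.uint8))
for i in range(1,k):
    if st[i,4]>25:print("tray",ce[i].round(),st[i,4],S(np.median(P[l==i],0)).round(3),np.percentile(P[l==i][:,2],[5,50,97]).round(4))
m=((P[...,2]>.065)&(P[...,2]<.075)&(np.hypot(S_[...,0],S_[...,1])<.15));print("plate-level px",m.sum(),np.median(S(P[m]),0))
q=P[(P[...,2]>.08)&(P[...,2]<.14)&(np.hypot(S_[...,0],S_[...,1])<.13)];print("knob",q[:,2].max(),np.median(S(q),0))
```

```text
t106.7 tcp [0.4828 0.374  0.147 ] F [0.6 0.  0. ] w 0.0880
t114.0 tcp [0.483 0.3   0.36 ] F [-0.  -0.3  0.9] w 0.0880
motion [0.00118594 0.0029776  0.00397632]
tray [290. 359.] 220 [-0.057 -0.155] [0.013  0.0266 0.0296]
tray [345. 362.] 140 [ 0.032 -0.166] [0.0156 0.0228 0.0253]
tray [330. 369.] 196 [ 0.007 -0.174] [0.0126 0.0155 0.0178]
tray [309. 373.] 145 [-0.028 -0.178] [0.013  0.0155 0.0177]
plate-level px 56 [ 0.09434395 -0.00803933]
knob 0.11408510858533527 [ 0.09542144 -0.00746958]
```

View pics/side15.png

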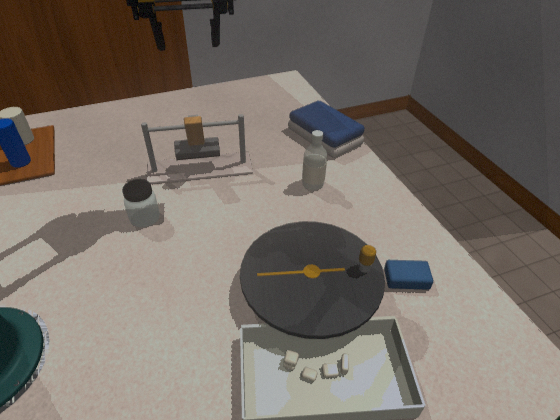

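The scraper hangs still on the bar at (197,138). The plate is clear, the knob is at its home height and every chip is in the tray. I'm handing in.

Run:
```python
from h import *
print(order.close_job());f()
```

```text
the job is handed in; nothing more can be done
None
the job is handed in; nothing more can be done
```

The job is done and handed in at about 115 s of the 200 s allowed. It reports no verdict, so what follows rests on my own last pictures.

**What I did:** I wiped the three chips beside the tray into it. I lifted the plunger, turned the plate half a turn counter-clockwise and let the plunger drop home. Then I wiped the other two chips in and hung the scraper on the rail.

**What went wrong on the way:**
- **Missed grasp:** pressing on the plate tilted the scraper in the grip, so it stood off when parked. The next grasp closed on nothing and I made one empty pass above the plate.
- **Second wipe fell short:** the same tilt left both chips at the plate's edge. I finished with a second push that did not press on the plate. Then I set the scraper down straight and gripped it again before hanging it.

**Last checks:**
- **Scraper:** it hangs on the bar, clear of the counter and released. Two pictures 1 s apart showed no movement beyond the camera's noise.
- **Plate:** it is clear, at half a turn, and the knob top is at the height it had when home (114 mm, side camera).
- **Chips:** I see four blobs in the tray for five chips. The blob that is 27 mm high fits two chips stacked, under the 34 mm limit, but I did not see those two apart.
- **Lotion, jar and soap bar:** they look unmoved in the last picture. I did not measure them again.

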